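# Stand a lying culture tube up against the tipping cradle's stop

### The job

Pick the yellow-capped culture tube off its rest, lay it down on the aluminium tipping cradle with its foot end against the blue stop and the capped end overhanging, and let go of it. Then take hold of it again and raise it: keep the foot butted against the blue stop and on the cradle while you lift the capped end, until the tube stands upright by itself on the cradle, cap up, foot close to the stop. Do not lift it off the cradle once it is nearly upright, do not stand it up anywhere else, and leave the white-capped tube, the standing tube and the jar undisturbed.

Things in the scene. Friction and masses are not known exactly. Their poses are not given: they have to be found in the camera images.
- tube_center (a point): Centre (on the axis, half-way along) of the tube to stand up: plain glass cylinder, 40 mm diameter, 170 mm long, flat ends, green plantlets inside, yellow cap over the last 45 mm; about 0.22 kg, centre of mass 16 mm nearer the foot. x axis runs foot to cap. It starts level, axis 30 mm above the table, on rest_a.
- tube_foot (a point): Centre of that tube's flat foot face (the end without cap), 85 mm from the tube's centre; same axes.
- cradle: Fixed aluminium cradle, top 30 mm above the table. Origin on the table under the middle of the blue stop's face; x level, away from the stop. x 0 to 50 mm: block 66 mm wide; x 50 to 115 mm: tongue only 24 mm wide, so fingers pass either side of a tube lying on it. Side rails from x 0 to 45 mm, inner faces at y +-24 mm, 8 mm thick, tops 42 mm above the table.
- stop: Blue stop plate, same origin and axes as the cradle: working face is the plane x = 0, 70 mm wide, 14 mm thick (towards -x), top 85 mm above the table. As a tube is raised here the upper edge of its foot slides down the stop and the lower edge slides out along the cradle top.
- rest_a: One of two identical low fixed rests, which swap places: two saddles 20 mm long at x +50 and -50 mm, 48 mm wide, 14 mm high, joined by a strip 6 mm high, 20 mm wide. Origin on the table at its middle. The tube lies centred along its x axis; between the saddles is free for fingers.
- rest_b: The other rest, the same shape. The white-capped tube lies on it. (Not listed: two fixed wire baskets of tubes, 170 mm tall, along the far edge of the table, more than 0.8 m ahead of the robot.)
- empty_center (a point): Centre of the empty white-capped tube, same size (40 x 170 mm), lying on rest_b; x axis from foot to cap. Bystander.
- standing_center (a point): Centre (85 mm above its foot) of another yellow-capped tube, 40 mm in diameter, 170 mm tall, standing loose on the table about 105 mm to the cradle's -y side. Bystander.
- jar_center (a point): Centre (half-way up) of a squat green glass jar with yellow lid, 60 mm in diameter, 75 mm tall, standing loose on the table about 120 mm to the cradle's +y side. Bystander.
There are look-alikes about, which are no part of the job. Leave any red look-alike of the part that bears tube_center alone.

How it is judged:
On the way, in this order (a step that is already met when the one before it is completed fails the run):
1. the tube lies on the cradle, foot end within 15 mm of the stop and between the rails, let go of (angle between tube_center's own x axis and vertical between 1.42 and 1.72 rad and x of tube_foot in the frame of cradle between -0.005 and 0.015 m and z of tube_foot in the frame of cradle between 0.044 and 0.056 m and y of tube_foot in the frame of cradle between -0.014 and 0.014 m and angle between the x axis of tube_center and the x axis of cradle, either way round below 0.15 rad and contact force between tube and the fingers below 0.05 N and linear speed of tube below 0.03 m/s), for 0.2 s.
2. the tube leans half raised (20 to 70 degrees from vertical), its foot pressed against the stop and low on the cradle (angle between tube_center's own x axis and vertical between 0.35 and 1.22 rad and x of tube_foot in the frame of cradle below 0.03 m and z of tube_foot in the frame of cradle below 0.06 m and y of tube_foot in the frame of cradle between -0.014 and 0.014 m and contact force between tube and stop above 0.3 N), for 0.04 s.
At the end, for the whole second after the job is handed in: The tube stands upright (within 3.4 degrees), cap up, on the cradle between the rails, its foot at most 10 mm from the stop, released and at rest; the white-capped tube, standing tube and jar have moved less than 15 mm and the two upright ones still stand (angle between tube_center's own x axis and vertical below 0.06 rad and x of tube_foot in the frame of cradle between 0.012 and 0.03 m and z of tube_foot in the frame of cradle between 0.026 and 0.034 m and y of tube_foot in the frame of cradle between -0.014 and 0.014 m and contact force between tube and the fingers below 0.05 N and linear speed of tube below 0.02 m/s and angular speed of tube below 0.15 rad/s and distance of each of empty_center, standing_center, jar_center from where it was at the start of the episode below 0.015 m and angle between each of standing_center, jar_center's own z axis and vertical below 0.1 rad); the robot touches nothing.
It fails at once if the tube, nearly upright (within 20 degrees), is more than 20 mm above the cradle top or away from the cradle (angle between tube_center's own x axis and vertical below 0.35 rad and (z of tube_foot in the frame of cradle above 0.05 m or x of tube_foot in the frame of cradle above 0.05 m or x of tube_foot in the frame of cradle below -0.01 m or y of tube_foot in the frame of cradle above 0.03 m or y of tube_foot in the frame of cradle below -0.03 m)).
It fails at once if the empty white-capped tube is moved by 15 mm or more (distance of empty_center from where it was at the start of the episode above 0.015 m).
It fails at once if the standing tube is moved by 15 mm or more (distance of standing_center from where it was at the start of the episode above 0.015 m).
It fails at once if the jar is moved by 15 mm or more (distance of jar_center from where it was at the start of the episode above 0.015 m).
It also fails if it takes over 51 s, if anything falls off the work surface, if the arm or the gripper's body presses on something with over 40 N, if the wrist force passes 120 N, or if a joint passes its speed limit or range.

### The arm

A 6-joint arm with a two-finger parallel gripper is mounted at the origin on the work surface. World frame = base frame: x ahead of the robot, y to its left, z up, the work surface at z = 0. Lengths are in m, angles in rad, forces in N, time in s.
With the tool pointing down it reaches from about 0.3 to 0.875 m from the base axis. Payload 6.4 kg.
Tool frame: the origin (TCP) lies at the very end of the fingers, on their centre line; the grasp point (between the pads) lies 19 mm behind it; z points along the fingers, y is the direction in which the jaws open and shut (so a half turn about z gives the same grasp; the last joint's range is limited). The gripper opens to 85 mm and grips with 20 to 120 N. Pads are 22 mm wide; open, the fingers measure 114 mm over their backs; the gripper's body (76 mm by 85 mm) begins 54 mm behind the grasp point. The pads swing forward as they close: fully open they stand 13 mm farther back than shut.
Start: joints at [1.103, 0.181, 1.607, -0, 1.354, -0.206], TCP at [0.149, 0.555, 0.231] pointing down, gripper open.
Joint ranges: [-2.99, 2.99], [-0.89, 2.07], [0.3, 2.58], [-1.14, 4.28], [0, 2.63], [-3.12, 3.12]. Speed limits (rad/s): [2.57, 2.57, 3.01, 3.14, 3.14, 3.14].

### API

Orientations are given as a unit quaternion [w, x, y, z].
In Python, from bench import telemetry, imaging, ctrl gives the robot as it stands.
- The arm moves only by the shell command python3 -m pendant 'ROWS' [OPENING]. ROWS is JSON, a list that holds one entry, the list of rows, each a list of 6 numbers: the shift along the tool's x, y, z in units of 200 mm (1.0 is 200 mm), then the turn, a rotation vector about the tool's x, y, z in units of pi rad (1.0 is pi rad). In form: [[[tx, ty, tz, rx, ry, rz], ...]]. A call has 1 to 12 rows; each row shifts and turns the pose as measured when the row begins, along the tool's axes as they then stand; what a row does not reach is not made up. A row lasts 1/8 s, in which the tool goes at most 62.5 mm and 10.7 degrees, less where a joint would pass 70% of its speed; a pose out of reach is approached as far as the arm can. A call with a number of a shift or a turn outside -1 to 1 is refused whole. A call with a gripper value outside its range is refused whole. OPENING is the closure, from 0 (fully open) to 1 (shut), set as the call begins (- or left out, the last holds). The fingers move at their own pace and stop on an object; the grip force is fixed at half the most. Time passes only in rows, so rows that do not move let the fingers close. It gives the time, the measured TCP pose, the force and the opening at its end, in the units of the state.
- telemetry.get_obs(): the state, without advancing time (a new reading comes with each control period).
- imaging.camera(name): name is "scene" or "top" or "wrist"; returns a dict with "pixels" (420x560x3 uint8, blue, green, red), "vfov" (degrees; the focal length in pixels is half the picture's height over the tangent of half this angle, whatever the lens; pixels are square), "cx", "cy" (the principal point, pixels), "R" (3x3) and "t" (3): a world point X has camera coordinates R X + t. Camera axes: x right, y down, z forward; pixel columns grow to the right and rows downward; lengths in m; the calibration is good to about 2 mm. The wrist camera is an equidistant fisheye: a pixel r from the principal point sees the ray r / f radians off the axis. A picture is of the moment at which its call begins. There is no depth.
- ctrl.hand_in(): hands the job in, once; it reports no verdict.
The state is a dict: "time_s": time; "q": joint angles; "dq": joint speeds; "joint_efforts": joint torques, N m; "eef_pos": TCP position; "eef_rot": TCP orientation; "wrist_force": force on the tool from outside, world axes, zero at the start; "torque": the same for the moment, N m; "opening": opening from 0.0 (shut) to 1.0 (fully open).
Only numpy, scipy, OpenCV 4.12 (cv2) and the standard library are available. Lean on these libraries where they do the work, as an engineer would, in place of code of your own. Each camera call takes 0.05 s, during which the arm holds its last target.

## Working session

There is one attempt and no reset: what is moved stays moved. The work goes in short steps, Python scripts to look and compute and a shell command to move; the robot and the scene stay as the last step left them, time stands still between calls to the robot, and variables do not carry over. Pictures are saved under pics/ and viewed, and the job is handed in when it is done.

```bash
ls; mkdir -p pics; python3 - <<'E'
from bench import telemetry, imaging
import cv2
o=telemetry.get_obs(); print(o)
for n in ("scene","top","wrist"):
    c=imaging.camera(n); print(n,c["vfov"],c["cx"],c["cy"],c["R"],c["t"])
    cv2.imwrite(f"pics/{n}0.png",c["pixels"])
E
```

```text
pics
{'time_s': 0.0, 'q': array([ 1.10272797e+00,  1.81546507e-01,  1.60801833e+00, -4.82257530e-06,
        1.35380106e+00, -2.06308936e-01]), 'dq': array([-3.91788662e-05,  1.86160026e-03,  1.30965655e-03, -7.80175803e-04,
       -7.22551371e-04, -3.85207570e-04]), 'joint_efforts': array([-3.15775236e-03, -4.44883239e+01, -3.51322961e+01, -4.89334252e-04,
        9.37219273e-03, -6.31889634e-06]), 'eef_pos': array([0.14853068, 0.55490653, 0.23037609]), 'eef_rot': array([-2.91104054e-04,  1.30505813e-01,  9.91447148e-01, -8.37473425e-04]), 'wrist_force': array([ 0.1201325 , -1.51071329, -0.04879279]), 'torque': array([ 0.04427072, -0.02448248,  0.01143033]), 'opening': 1.0014076750858074}
scene 42.02327442087357 277.8026013404726 208.25094020380945 [[ 0.6078024   0.79390624  0.01700386]
 [ 0.54501061 -0.40148701 -0.73605137]
 [-0.57752894  0.45664107 -0.67671209]] [-0.31274879 -0.19426991  1.42544573]
top 54.02624901463114 283.9943860731089 210.41817041340786 [[-0.00883026 -0.99995671  0.00293491]
 [-0.99694196  0.00857566 -0.07767361]
 [ 0.07764508 -0.00361181 -0.99697452]] [0.03193368 0.52370048 0.96316303]
wrist 65.70646984690485 283.6756169991653 207.50596501043754 [[ 0.25918593  0.96582424 -0.00248864]
 [ 0.91472508 -0.24464443  0.3216009 ]
 [ 0.31000111 -0.08563085 -0.94687205]] [-0.57372207 -0.04120044  0.38124961]
```

View pics/top0.png

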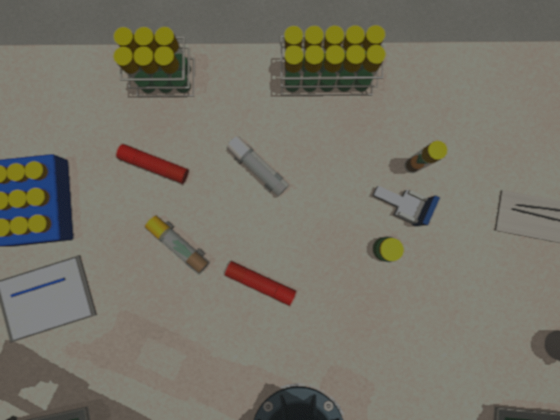

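View pics/scene0.png

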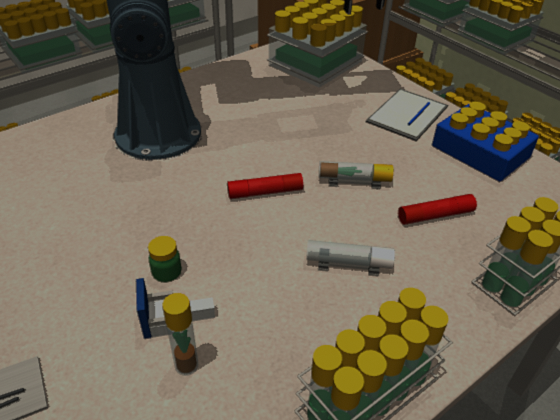

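View pics/wrist0.png

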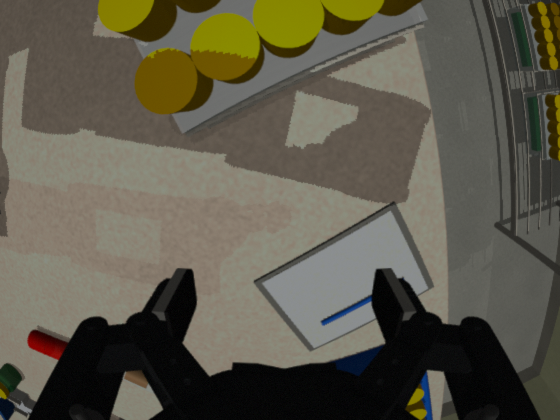

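```bash
python3 - <<'E'
import cv2
t=cv2.imread("pics/top0.png")
a=cv2.resize(t[205:285,130:230],None,fx=6,fy=6,interpolation=cv2.INTER_CUBIC)
b=cv2.resize(t[130:270,360:460],None,fx=4.25,fy=4.25,interpolation=cv2.INTER_CUBIC)
cv2.imwrite("pics/ta.png",cv2.convertScaleAbs(a,alpha=1.5)); cv2.imwrite("pics/tb.png",cv2.convertScaleAbs(b,alpha=1.5))
s=cv2.imread("pics/scene0.png")
cv2.imwrite("pics/sa.png",cv2.convertScaleAbs(cv2.resize(s[225:385,120:230],None,fx=3.7,fy=3.7,interpolation=cv2.INTER_CUBIC),alpha=1.5))
cv2.imwrite("pics/sb.png",cv2.convertScaleAbs(cv2.resize(s[150:200,305:405],None,fx=6,fy=6,interpolation=cv2.INTER_CUBIC),alpha=1.5))
E
```

```text
(no output)
```

View pics/ta.png

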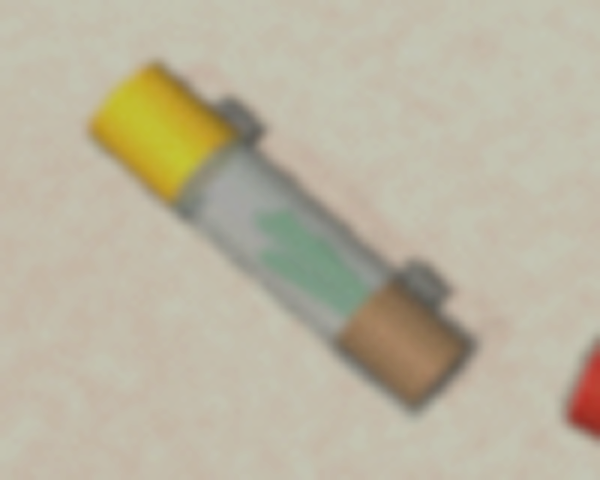

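View pics/tb.png

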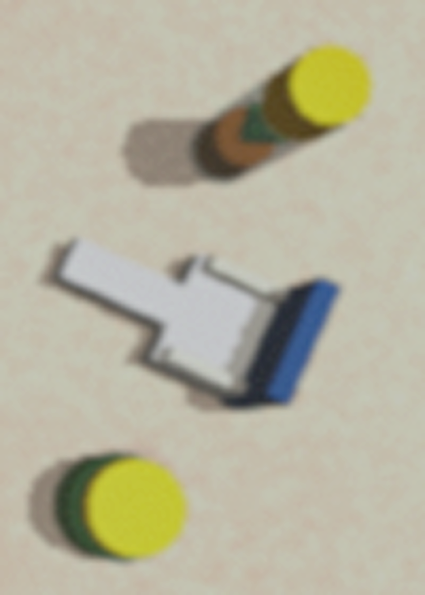

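View pics/sa.png

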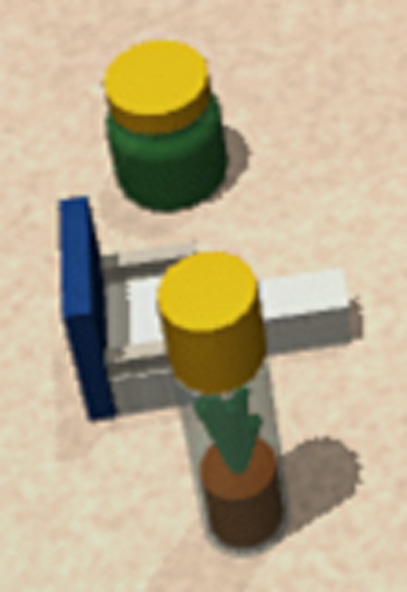

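View pics/sb.png

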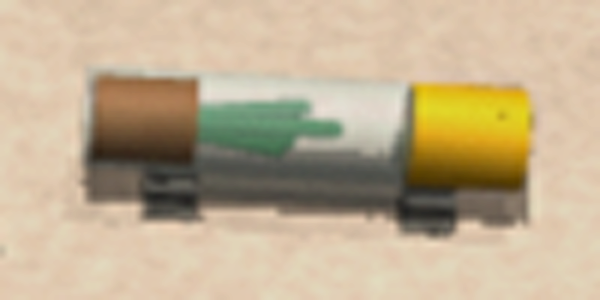

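```bash
cat > h.py <<'E'
import numpy as np, cv2
from scipy.optimize import least_squares
from scipy.spatial.transform import Rotation as Ro
def cal(c):
    f=210/np.tan(np.radians(c["vfov"])/2); return dict(f=f,cx=c["cx"],cy=c["cy"],R=np.array(c["R"]),t=np.array(c["t"]))
def proj(K,X,fish=False):
    P=np.atleast_2d(X)@K["R"].T+K["t"]
    if fish:
        r=np.hypot(P[:,0],P[:,1]); th=np.arctan2(r,P[:,2]); s=K["f"]*th/r
        return np.c_[P[:,0]*s+K["cx"],P[:,1]*s+K["cy"]]
    return np.c_[K["f"]*P[:,0]/P[:,2]+K["cx"],K["f"]*P[:,1]/P[:,2]+K["cy"]]
def back(K,uv,z,fish=False):
    a=(uv[0]-K["cx"])/K["f"];b=(uv[1]-K["cy"])/K["f"]
    d=np.array([a,b,1.])
    if fish:
        th=np.hypot(a,b); d=np.array([a/th*np.sin(th),b/th*np.sin(th),np.cos(th)])
    C=-K["R"].T@K["t"]; d=K["R"].T@d
    return C+d*(z-C[2])/d[2]
def fr(p,X): # p=x,y,yaw
    c,s=np.cos(p[2]),np.sin(p[2]); X=np.atleast_2d(X)
    return np.c_[p[0]+c*X[:,0]-s*X[:,1],p[1]+s*X[:,0]+c*X[:,1],X[:,2]]
E
python3 - <<'E'
from h import *
from bench import imaging
import pickle
T=cal(imaging.camera("top"));S=cal(imaging.camera("scene")); pickle.dump((T,S),open("cal.pkl","wb"))
def px(pts,s,o): return (np.array(pts)+.5)/s-.5+np.array(o)
A=np.array
mt=[(.115,-.012,.03),(.115,.012,.03),(0,-.035,.085),(-.014,-.035,.085),(-.014,.035,.085),(0,.035,.085)]
pt=px([(77,237),(58,278),(322,280),(340,290),(293,403),(265,398)],4.25,(360,130))
ms=[(.115,.012,.03),(.115,-.012,.03),(-.014,.035,.085),(0,.035,.085),(0,-.035,.085)]
ps=px([(342,270),(352,303),(60,203),(88,198),(107,315)],3.7,(120,225))
def res(p): return np.r_[(proj(T,fr(p,mt))-pt).ravel(),(proj(S,fr(p,ms))-ps).ravel()]
r=least_squares(res,[.5,-.3,1.1],loss='soft_l1'); print(r.x); print(np.round(r.fun.reshape(-1,2),1))
# tube
for K,e,s,o in ((T,[(122,95),(444,378)],6,(130,205)),(S,[(527,137),(88,133)],6,(305,150))):
    a,b=[back(K,q,.03) for q in px(e,s,o)]
    print("cap",a,"foot",b,"c",(a+b)/2,"len",np.linalg.norm(a-b),"yaw",np.arctan2(*(a-b)[1::-1]))
E
```

```text
[ 0.52101675 -0.29398703  1.13732831]
[[-0.5  0.3]
 [-0.1 -0.2]
 [-1.4 -1.4]
 [ 0.2 -1.2]
 [-0.9  0.7]
 [-0.1 -0.7]
 [ 0.4 -0.6]
 [-0.6  0.9]
 [-0.7 -0.4]
 [-0.1 -0.3]
 [-3.5 -0.1]]
cap [0.50228384 0.34366447 0.03      ] foot [0.39080363 0.21653413 0.03      ] c [0.44654374 0.2800993  0.03      ] len 0.1690856587107189 yaw 0.8508929871305446
cap [0.4996198  0.34753922 0.03      ] foot [0.39663437 0.21114517 0.03      ] c [0.44812709 0.27934219 0.03      ] len 0.17090738945134504 yaw 0.9240659420725598
```

```bash
python3 -m pendant '[[[0,0,0,0,0,0.0582],[0,0,0,0,0,0.0582],[0,0,0,0,0,0.0582],[0,0,0,0,0,0.0582],[0,0,0,0,0,0.0582],[0,0,0,0,0,0.0582],[0,0,0,0,0,0.0582],[0,0,0,0,0,0.0582],[0,0,0,0,0,0.0582],[0,0,0,0,0,0.0582],[0,0,0,0,0,0.0582],[0,0,0,0,0,0.0582]]]' 0
cat > st.py <<'E'
from bench import telemetry
from h import *
import sys
o=telemetry.get_obs(); p=o["eef_pos"]; w,x,y,z=o["eef_rot"]; R=Ro.from_quat([x,y,z,w]).as_matrix()
print("t",o["time_s"],"p",p.round(4),"q",o["q"].round(3),"F",o["wrist_force"].round(1),"open",round(o["opening"],3))
print("az x",np.arctan2(R[1,0],R[0,0]).round(4),"y",np.arctan2(R[1,1],R[0,1]).round(4),"z",R[:,2].round(4))
open("log.txt","a").write(repr([list(map(float,o["q"])),list(map(float,p)),[w,x,y,z]]).replace("np.float64","")+"\n")
if len(sys.argv)>3:
    g=np.array(list(map(float,sys.argv[1:4]))); print("need units",((R.T@(g-p))/.2).round(4))
    if len(sys.argv)>4: 
        a=float(sys.argv[4]); G=np.c_[[np.cos(a),np.sin(a),0],[np.sin(a),-np.cos(a),0],[0,0,-1]]
        if len(sys.argv)>5: G=G@Ro.from_rotvec([0,float(sys.argv[5]),0]).as_matrix()
        print("rot units",(Ro.from_matrix(R.T@G).as_rotvec()/np.pi).round(4))
E
python3 st.py .40 .22 .22 .87
```

```text
time_s: 1.75
eef_pos: [0.1481, 0.5539, 0.2287]
eef_rot: [0.002, 0.951, 0.309, -0.002]
wrist_force: [-0.0, -0.5, -0.9]
opening: 1.004
t 1.75 p [0.1481 0.5539 0.2287] q [ 1.103  0.183  1.61  -0.     1.354  2.045] F [-0.  -0.5 -0.9] open 1.004
az x 0.629 y -0.9418 z [-0.0022 -0.0044 -1.    ]
need units [0.0365 2.0911 0.0481]
rot units [ 0.0006  0.0015 -0.0767]
```

```bash
python3 -m pendant '[[[0,0,0,0,0,-0.04],[0,0,0,0,0,-0.0367],[-0.06,0.29,0.01,0,0,0],[-0.06,0.29,0.01,0,0,0],[-0.06,0.29,0.01,0,0,0],[-0.06,0.29,0.01,0,0,0],[-0.06,0.29,0,0,0,0],[-0.06,0.29,0,0,0,0],[-0.06,0.29,0,0,0,0],[0,0,0,0,0,0]]]' 0
python3 st.py .40 .22 .22 .87;  python3 - <<'E'
from bench import imaging
import cv2,pickle
from h import *
c=imaging.camera("wrist"); cv2.imwrite("pics/w1.png",cv2.convertScaleAbs(c["pixels"],alpha=1.3)); pickle.dump(cal(c),open("w1.pkl","wb"))
E
```

```text
time_s: 3.0
eef_pos: [0.4133, 0.2199, 0.2214]
eef_rot: [0.002, 0.905, 0.425, -0.0]
wrist_force: [-0.8, -0.5, -0.3]
opening: 1.002
t 3.0 p [0.4133 0.2199 0.2214] q [ 0.237 -0.054  1.876 -0.004  1.319  0.932] F [-0.8 -0.5 -0.3] open 1.002
az x 0.8772 y -0.6936 z [ 0.0012 -0.0033 -1.    ]
need units [-0.0422 -0.0512  0.007 ]
rot units [0.001  0.0006 0.0023]
```

View pics/w1.png

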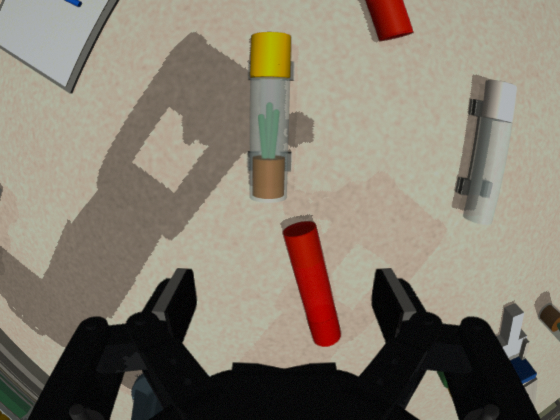

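```bash
python3 - <<'E'
from h import *
import pickle
K=pickle.load(open("w1.pkl","rb"));T,S=pickle.load(open("cal.pkl","rb"))
C=-K["R"].T@K["t"];print(C)
a=back(K,(271,33),.03,1);b=back(K,(268,198),.03,1);print(a,b,np.linalg.norm(a-b),np.arctan2(*(a-b)[1::-1]),(a+b)/2)
th=np.linspace(0,2*np.pi,60)
def cyl(p):
    P=[(s*.085,.02*np.cos(t),.03+.02*np.sin(t)) for s in(-1,1) for t in th]
    return fr(p,P)
# silhouette support-function fit: directions
def sup(K,p,dirs,f): 
    u=proj(K,cyl(p),f); return (u@dirs.T).max(0)
I=cv2.imread
# observed: hull corners
obsW=np.array([(251,35),(291,35),(284,198),(252,198)],float)
obsT=(np.array([(90,127),(155,62),(475,345),(413,410)])+.5)/6-.5+np.array([130,205])
obsS=(np.array([(90,70),(528,90),(525,190),(88,162)])+.5)/6-.5+np.array([305,150])
def res(p,which="WT"):
    r=[]
    for k,K,o,f in (("W",K0,obsW,True),("T",T,obsT,False)):
        if k not in which: continue
        d=(o[1:]-o[:-1]); d=np.vstack([d,o[0]-o[-1]]); n=np.c_[d[:,1],-d[:,0]]; n/=np.linalg.norm(n,axis=1)[:,None]
        m=(o+np.roll(o,-1,0))/2; n*=np.sign(((m-o.mean(0))*n).sum(1))[:,None]
        r.append(sup(K,p,n,f)-(m*n).sum(1))
    return np.concatenate(r)
K0=K
for w in("W","T","WT"):
    r=least_squares(res,[.447,.28,.87],args=(w,));print(w,r.x,r.fun.round(1))
E
```

```text
[0.46563708 0.28421056 0.36358681]
[0.50161553 0.34533346 0.03      ] [0.38745771 0.2146796  0.03      ] 0.1735005402354845 0.8526790343594814 [0.44453662 0.28000653 0.03      ]
W [0.4434011  0.28068824 0.8676297 ] [4.2 2.6 4.4 2.6]
T [0.44583664 0.27842319 0.84681779] [1.8 1.3 1.9 1.3]
WT [0.44480882 0.27947915 0.84907241] [4.2 2.8 4.4 2.4 1.8 0.8 1.8 1.9]
```

```bash
python3 st.py .450 .2855 .12 .852
```

```text
t 3.05 p [0.412  0.2214 0.2212] q [ 0.24  -0.055  1.877 -0.003  1.32   0.933] F [ 0.4  0.2 -0.4] open 0.998
az x 0.879 y -0.6918 z [ 2.0e-04 -2.7e-03 -1.0e+00]
need units [ 0.369  -0.059   0.5053]
rot units [0.0006 0.0006 0.0086]
```

```bash
python3 -m pendant '[[[0.12,-0.02,0.17,0,0,0.0086],[0.13,-0.02,0.17,0,0,0],[0.12,-0.02,0.165,0,0,0],[0,0,0,0,0,0]]]' 0; python3 st.py .450 .2855 .012 .852
```

```text
time_s: 3.55
eef_pos: [0.4491, 0.2913, 0.1182]
eef_rot: [0.001, 0.91, 0.415, 0.0]
wrist_force: [-0.5, -0.2, -0.3]
opening: 1.0
t 3.55 p [0.4491 0.2913 0.1182] q [ 0.354  0.225  1.802 -0.002  1.114  1.071] F [-0.5 -0.2 -0.3] open 1.0
az x 0.8554 y -0.7154 z [ 9.0e-04 -1.2e-03 -1.0e+00]
need units [-0.0188  0.0218  0.5311]
rot units [0.0005 0.0001 0.0011]
```

```bash
python3 -m pendant '[[[-0.0188,0.0218,0.15,0,0,0.001],[0,0,0.15,0,0,0],[0,0,0.14,0,0,0],[0,0,0.09,0,0,0],[0,0,0,0,0,0]]]' 0; python3 st.py .450 .2855 .012 .852; python3 - <<'E'
from bench import imaging
import cv2
c=imaging.camera("wrist"); cv2.imwrite("pics/w2.png",cv2.convertScaleAbs(c["pixels"],alpha=1.3))
E
```

```text
time_s: 4.18
eef_pos: [0.4493, 0.2899, 0.0162]
eef_rot: [0.001, 0.909, 0.417, 0.004]
wrist_force: [0.1, -0.7, 0.7]
opening: 1.001
t 4.175 p [0.4493 0.2899 0.0162] q [ 0.352  0.389  1.844 -0.002  0.901  1.063] F [ 0.1 -0.7  0.7] open 1.001
az x 0.8602 y -0.7107 z [ 0.0074  0.0014 -1.    ]
need units [-0.0144  0.0168  0.0212]
rot units [ 0.0015 -0.0019  0.0026]
```

View pics/w2.png

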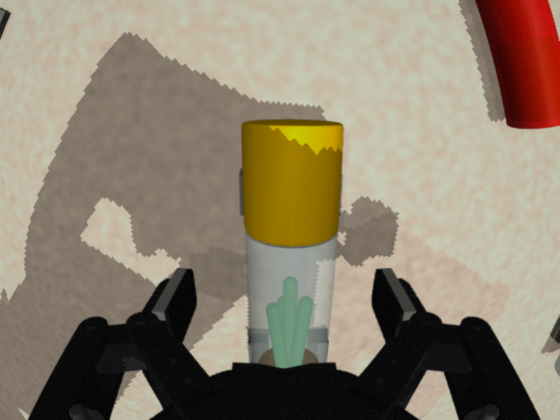

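```bash
python3 -m pendant '[[[-0.015,0.017,0.02,0,0,0],[0,0,0,0,0,0]]]' 0; python3 st.py .450 .2855 .012 .852
```

```text
time_s: 4.47
eef_pos: [0.4523, 0.2861, 0.0152]
eef_rot: [0.001, 0.909, 0.417, 0.006]
wrist_force: [0.6, 0.5, 0.8]
opening: 0.998
t 4.475 p [0.4523 0.2861 0.0152] q [ 0.343  0.389  1.847 -0.002  0.893  1.054] F [0.6 0.5 0.8] open 0.998
az x 0.8605 y -0.7103 z [ 0.0125  0.0032 -0.9999]
need units [-0.0099 -0.0069  0.0159]
rot units [ 0.0023 -0.0034  0.0027]
```

```bash
python3 -m pendant '[[[0,-0.007,0.016,0.002,-0.004,0.002],[0,0,0,0,0,0],[0,0,0,0,0,0],[0,0,0,0,0,0],[0,0,0,0,0,0],[0,0,0,0,0,0]]]' 1; python3 st.py .450 .2855 .012 .852
```

```text
time_s: 5.22
eef_pos: [0.4515, 0.288, 0.0133]
eef_rot: [0.0, 0.91, 0.414, -0.001]
wrist_force: [-0.4, 0.6, 1.7]
opening: 0.451
t 5.225 p [0.4515 0.288  0.0133] q [ 3.460e-01  4.000e-01  1.836e+00 -1.000e-03  9.070e-01  1.064e+00] F [-0.4  0.6  1.7] open 0.451
az x 0.8535 y -0.7173 z [-8.e-04 -1.e-03 -1.e+00]
need units [-0.0142  0.0025  0.0068]
rot units [0.     0.0004 0.0005]
```

```bash
python3 -m pendant '[[[0,0,-0.05,0,0,0],[0,0,-0.15,0,0,0],[0,0,-0.28,0,0,0],[0,0,-0.28,0,0,0],[0,0,-0.25,0,0,0],[0,0,-0.1,0,0,0],[0,0,0,0,0,0]]]' 1; python3 st.py .5647 -.1996 .22 1.137
```

```text
time_s: 6.1
eef_pos: [0.4504, 0.2868, 0.2425]
eef_rot: [0.0, 0.911, 0.413, -0.002]
wrist_force: [-0.2, -0.4, -3.3]
opening: 0.452
t 6.1 p [0.4504 0.2868 0.2425] q [ 3.450e-01  8.200e-02  1.694e+00 -1.000e-03  1.369e+00  1.064e+00] F [-0.2 -0.4 -3.3] open 0.452
az x 0.8522 y -0.7186 z [-0.0034 -0.0026 -1.    ]
need units [-1.454   2.0317  0.1167]
rot units [-0.0005  0.0013 -0.0907]
```

```bash
python3 -m pendant '[[[0,0,0,0,0,-0.045],[0,0,0,0,0,-0.046],[-0.15,0.12,0,0,0,0],[-0.22,0.17,0,0,0,0],[-0.22,0.17,0,0,0,0],[-0.22,0.17,0,0,0,0],[-0.22,0.17,0,0,0,0],[-0.22,0.17,0,0,0,0],[-0.22,0.17,0,0,0,0],[-0.2,0.16,0,0,0,0],[-0.15,0.12,0,0,0,0],[0,0,0,0,0,0]]]' 1; python3 st.py .5647 -.1996 .12 1.137;python3 - <<'E'
from bench import imaging
import cv2,pickle
from h import *
for n in("wrist","scene","top"):
  c=imaging.camera(n); cv2.imwrite(f"pics/{n}3.png",cv2.convertScaleAbs(c["pixels"],alpha=1.3)); pickle.dump(cal(c),open(f"{n}3.pkl","wb"))
E
```

```text
time_s: 7.6
eef_pos: [0.552, -0.1748, 0.2199]
eef_rot: [-0.01, 0.839, 0.543, -0.013]
wrist_force: [-0.3, -0.0, -3.4]
opening: 0.45
t 7.6 p [ 0.552  -0.1748  0.2199] q [-0.504  0.222  1.582 -0.014  1.368 -0.079] F [-0.3 -0.  -3.4] open 0.45
az x 1.1492 y -0.422 z [-0.033   0.0026 -0.9995]
need units [-0.0814  0.1242  0.497 ]
rot units [-0.0099  0.0036  0.0038]
```

View pics/wrist3.png

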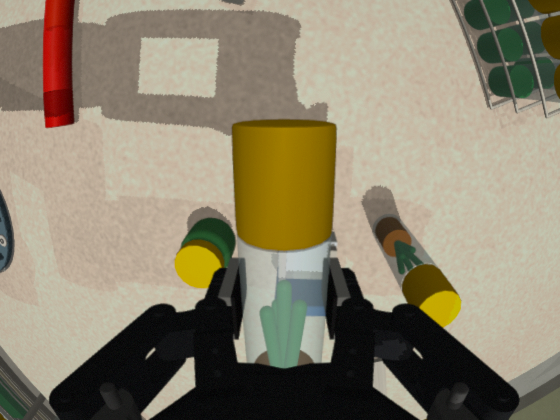

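View pics/scene3.png

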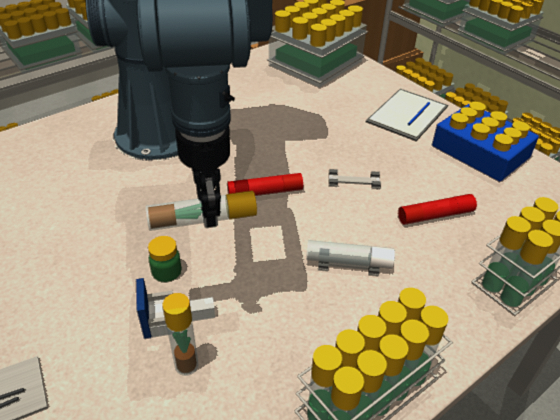

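View pics/top3.png

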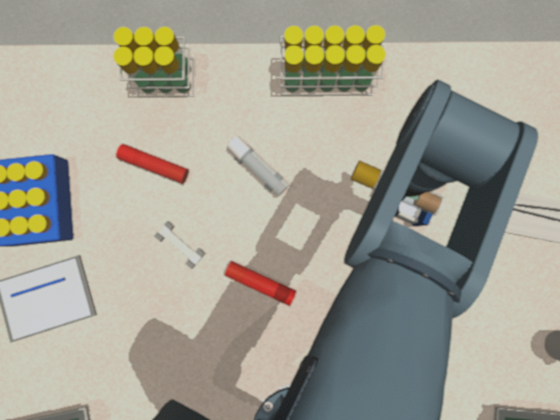

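```bash
cat > ov.py <<'E'
from h import *
import pickle,sys
T,S=pickle.load(open("cal.pkl","rb"))
p=list(map(float,sys.argv[1:4]))
L=[]
def box(x0,x1,y0,y1,z,zb=None):
    q=[(x0,y0,z),(x1,y0,z),(x1,y1,z),(x0,y1,z)]; L.append(q)
box(-.014,0,-.035,.035,.085);box(0,.05,-.033,.033,.03);box(.05,.115,-.012,.012,.03);box(0,.045,.024,.032,.042);box(0,.045,-.032,-.024,.042)
for n,K,(u0,v0,w,h),f in (("top",T,(365,170,80,65),9),("scene",S,(130,270,95,75),8)):
    im=cv2.imread(f"pics/{n}0.png")
    c=cv2.convertScaleAbs(cv2.resize(im[v0:v0+h,u0:u0+w],None,fx=f,fy=f,interpolation=cv2.INTER_CUBIC),alpha=1.5)
    for q in L:
        u=((proj(K,fr(p,q))-[u0,v0]+.5)*f-.5).round().astype(int)
        cv2.polylines(c,[u],True,(0,0,255),1)
    cv2.imwrite(f"pics/ov_{n}_{sys.argv[4]}.png",c)
E
python3 ov.py .521 -.294 1.1373 a
```

```text
(no output)
```

View pics/ov_top_a.png

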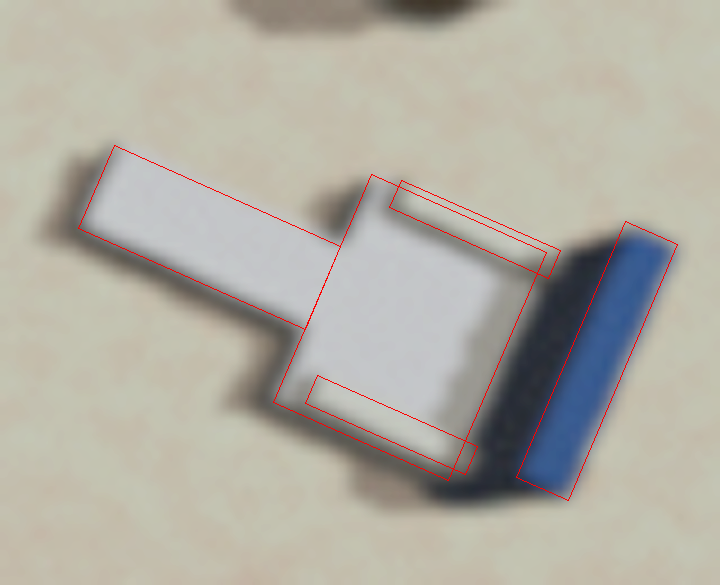

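View pics/ov_scene_a.png

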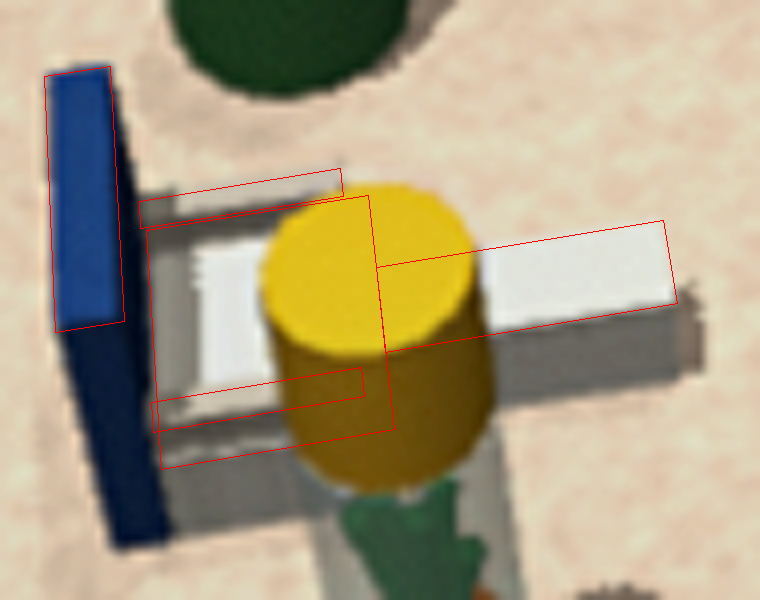

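```bash
python3 -m pendant '[[[-0.04,0.06,0.15,-0.0099,0.0036,0.0038],[-0.04,0.06,0.17,0,0,0],[0,0,0.17,0,0,0],[0,0,0,0,0,0],[0,0,0,0,0,0]]]' 1; python3 st.py .5643 -.2005 .06 1.137
```

```text
time_s: 8.38
eef_pos: [0.5672, -0.1889, 0.1217]
eef_rot: [0.0, 0.839, 0.543, 0.002]
wrist_force: [0.8, -0.3, -2.4]
opening: 0.449
t 8.375 p [ 0.5672 -0.1889  0.1217] q [-0.521  0.346  1.638  0.003  1.155 -0.101] F [ 0.8 -0.3 -2.4] open 0.449
az x 1.1492 y -0.4216 z [ 0.0029  0.0014 -1.    ]
need units [-0.0598  0.0098  0.3081]
rot units [ 0.0006 -0.0008  0.0039]
```

```bash
python3 -m pendant '[[[-0.04,0.005,0,0,0,0.004],[-0.025,0.006,0.05,0,0,0],[0,0,0.12,0,0,0],[0,0,0.12,0,0,0],[0,0,0,0,0,0],[0,0,0,0,0,0]]]' 1; python3 st.py .5643 -.2005 .034 1.137;python3 - <<'E'
from bench import imaging
import cv2
c=imaging.camera("scene"); cv2.imwrite("pics/s4.png",cv2.convertScaleAbs(cv2.resize(c["pixels"][225:385,110:270],None,fx=3.7,fy=3.7,interpolation=cv2.INTER_CUBIC),alpha=1.5))
E
```

```text
time_s: 9.12
eef_pos: [0.5674, -0.2055, 0.068]
eef_rot: [0.005, 0.843, 0.538, 0.004]
wrist_force: [-0.2, 0.3, -1.7]
opening: 0.446
t 9.125 p [ 0.5674 -0.2055  0.068 ] q [-0.545  0.424  1.657  0.003  1.048 -0.111] F [-0.2  0.3 -1.7] open 0.446
az x 1.1355 y -0.4353 z [ 0.0123 -0.0046 -0.9999]
need units [ 0.0162 -0.0269  0.1699]
rot units [ 0.0042 -0.0003 -0.0005]
```

View pics/s4.png

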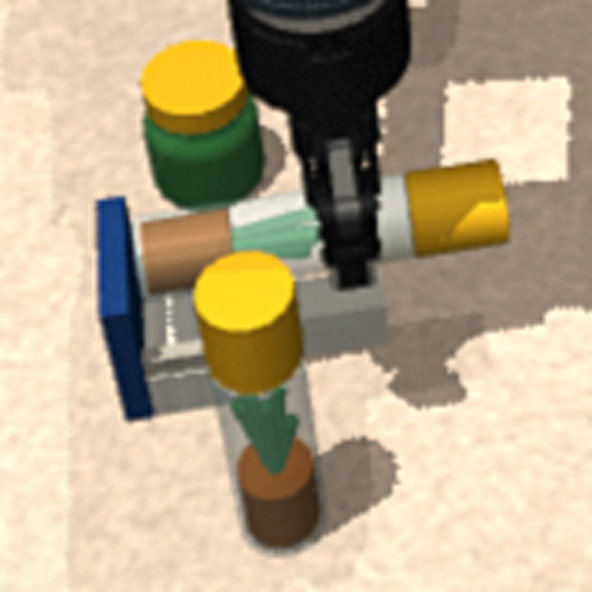

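```bash
python3 -m pendant '[[[0.016,-0.027,0,0.004,0,0],[0,0,0.03,0,0,0],[0,0,0.07,0,0,0],[0,0,0.04,0,0,0],[0,0,0,0,0,0]]]' 1; python3 st.py .5643 -.2005 .034 1.137
```

```text
time_s: 9.8
eef_pos: [0.5644, -0.2002, 0.0396]
eef_rot: [0.001, 0.843, 0.538, 0.001]
wrist_force: [0.1, 0.5, -2.1]
opening: 0.445
t 9.8 p [ 0.5644 -0.2002  0.0396] q [-5.390e-01  4.650e-01  1.667e+00  1.000e-03  1.007e+00 -1.050e-01] F [ 0.1  0.5 -2.1] open 0.445
az x 1.1359 y -0.4349 z [ 2.1e-03 -2.0e-04 -1.0e+00]
need units [-0.0014  0.0003  0.0282]
rot units [ 0.0006 -0.0002 -0.0004]
```

```bash
python3 -m pendant '[[[0,0,0.03,0,0,0],[0,0,0,0,0,0]]]' 1; python3 st.py .5643 -.2005 .034 1.137;python3 - <<'E'
from bench import imaging
import cv2
c=imaging.camera("scene"); cv2.imwrite("pics/s5.png",cv2.convertScaleAbs(cv2.resize(c["pixels"][225:385,110:270],None,fx=3.7,fy=3.7,interpolation=cv2.INTER_CUBIC),alpha=1.5))
E
```

```text
time_s: 10.05
eef_pos: [0.565, -0.2006, 0.0338]
eef_rot: [0.001, 0.843, 0.538, 0.001]
wrist_force: [-0.5, 0.8, -1.7]
opening: 0.448
t 10.05 p [ 0.565  -0.2006  0.0338] q [-5.390e-01  4.750e-01  1.668e+00  1.000e-03  9.960e-01 -1.050e-01] F [-0.5  0.8 -1.7] open 0.448
az x 1.1359 y -0.4349 z [ 3.1e-03 -8.0e-04 -1.0e+00]
need units [-0.0009 -0.0032 -0.001 ]
rot units [ 0.001  -0.0002 -0.0004]
```

View pics/s5.png

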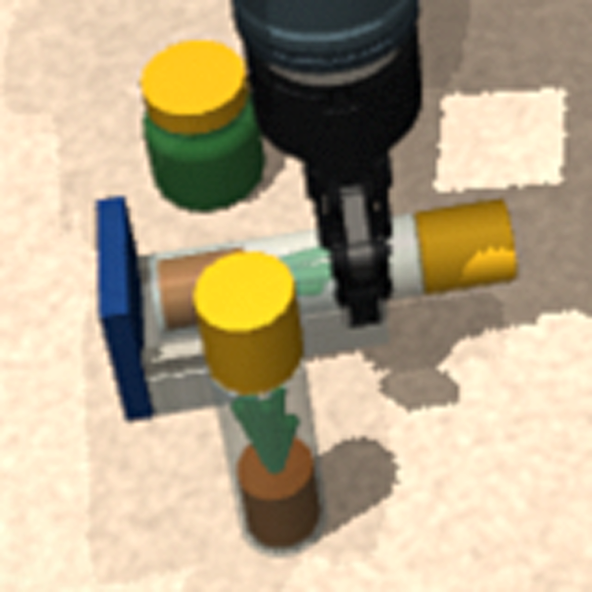

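```bash
python3 -m pendant '[[[-0.015,0,0.006,0,0,0],[0,0,0.004,0,0,0],[0,0,0,0,0,0]]]' 1; python3 st.py .5643 -.2005 .034 1.137
```

```text
time_s: 10.48
eef_pos: [0.5648, -0.203, 0.0338]
eef_rot: [0.002, 0.843, 0.538, 0.002]
wrist_force: [-0.1, 1.3, -2.1]
opening: 0.448
t 10.475 p [ 0.5648 -0.203   0.0338] q [-0.544  0.475  1.668  0.003  0.994 -0.111] F [-0.1  1.3 -2.1] open 0.448
az x 1.136 y -0.4348 z [ 5.4e-03 -6.0e-04 -1.0e+00]
need units [ 0.0104 -0.0078 -0.001 ]
rot units [ 0.0016 -0.0006 -0.0003]
```

```bash
python3 -m pendant '[[[0,0,0.012,0,0,0],[0,0,0,0,0,0]]]' 1; python3 -m pendant '[[[0,0,0,0,0,0],[0,0,0,0,0,0],[0,0,0,0,0,0],[0,0,0,0,0,0],[0,0,0,0,0,0]]]' 0;  python3 st.py .5643 -.2005 .034 1.137;python3 - <<'E'
from bench import imaging
import cv2
c=imaging.camera("scene"); cv2.imwrite("pics/s6.png",cv2.convertScaleAbs(cv2.resize(c["pixels"][225:385,110:270],None,fx=3.7,fy=3.7,interpolation=cv2.INTER_CUBIC),alpha=1.5))
E
```

```text
time_s: 10.72
eef_pos: [0.5653, -0.2033, 0.034]
eef_rot: [0.002, 0.843, 0.538, 0.002]
wrist_force: [-1.3, 0.5, -1.9]
opening: 0.442
time_s: 11.35
eef_pos: [0.5657, -0.2039, 0.0335]
eef_rot: [0.003, 0.843, 0.538, 0.002]
wrist_force: [0.4, 0.5, 0.8]
opening: 1.002
t 11.35 p [ 0.5657 -0.2039  0.0335] q [-0.544  0.477  1.666  0.003  0.992 -0.111] F [0.4 0.5 0.8] open 1.002
az x 1.136 y -0.4348 z [ 0.0069 -0.0017 -1.    ]
need units [ 0.0126 -0.0135 -0.0024]
rot units [ 0.0022 -0.0004 -0.0003]
```

View pics/s6.png

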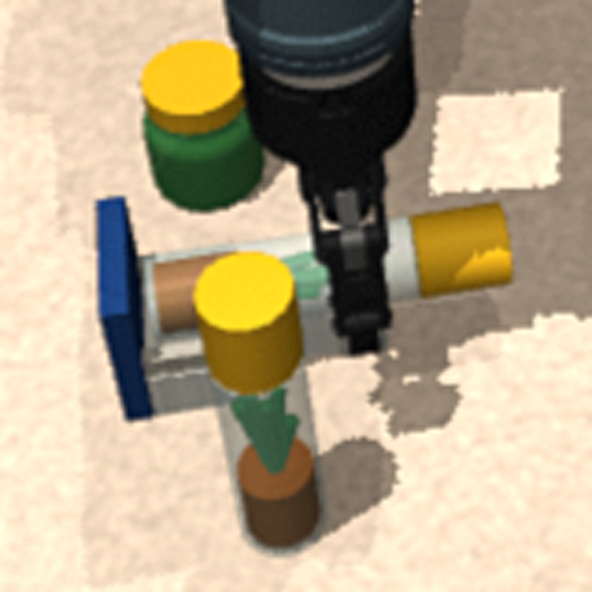

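```bash
cat > kin.py <<'E'
from h import *
import ast
rx=lambda a:Ro.from_euler('x',a).as_matrix(); ry=lambda a:Ro.from_euler('y',a).as_matrix(); rz=lambda a:Ro.from_euler('z',a).as_matrix()
def fk(q,k,s4=1):
    z0,dy,L1,a,L2,L3,dx=k
    R=rz(q[0]); p=np.array([0,0,z0])+R@[dx,dy,0]
    R=R@ry(q[1]); p=p+R@[0,0,L1]
    R=R@ry(q[2]); p=p+R@[a,0,L2]
    R=R@rz(s4*q[3])@ry(q[4]); p=p+R@[0,0,L3]
    return p,R@rz(q[5])
def load():
    D=[ast.literal_eval(l) for l in open("log.txt")]
    return [(np.array(a),np.array(b),Ro.from_quat([c[1],c[2],c[3],c[0]]).as_matrix()) for a,b,c in D]
def fit():
    D=load()
    def res(k): return np.concatenate([fk(q,k)[0]-p for q,p,R in D])
    r=least_squares(res,[.3,.11,.4,0,.4,.2,0]); return r,D
E
python3 - <<'E'
from kin import *
r,D=fit(); print(r.x.round(4),abs(r.fun).max())
s=np.linalg.svd(r.jac)[1];print(s)
q,p,R=D[-1]; print(q.round(4)); print(R.round(3)); 
for s4 in(1,-1): print(fk(q,r.x,s4)[1].round(3))
E
```

```text
[0.3134 0.1178 0.4382 0.0855 0.5145 0.3189 0.    ] 3.8420197578936666e-10
[7.67053254 5.51719883 3.8729845  0.65383813 0.46845781 0.27566789
 0.0221092 ]
[-0.5443  0.4766  1.6661  0.0025  0.9922 -0.1109]
[[ 0.421  0.907  0.007]
 [ 0.907 -0.421 -0.002]
 [ 0.001  0.007 -1.   ]]
[[-0.907  0.421  0.007]
 [ 0.421  0.907 -0.002]
 [-0.007  0.001 -1.   ]]
[[-0.908  0.419  0.005]
 [ 0.419  0.908 -0.005]
 [-0.006 -0.003 -1.   ]]
```

```bash
cat > plan.py <<'E'
from kin import *
r,D=fit(); k=r.x
lo=np.array([-2.99,-.89,.3,-1.14,0,-3.12]);hi=np.array([2.99,2.07,2.58,4.28,2.63,3.12])
CR=(.521,-.294,1.1373)
G=np.c_[[np.cos(CR[2]),np.sin(CR[2]),0],[np.sin(CR[2]),-np.cos(CR[2]),0],[0,0,-1]]
def ik(p,R,q0):
    def res(q):
        pp,RR=fk(q,k); RR=RR@rz(np.pi/2)
        return np.r_[(pp-p)*10,Ro.from_matrix(R.T@RR).as_rotvec()]
    s=least_squares(res,np.clip(q0,lo+1e-6,hi-1e-6),bounds=(lo,hi)); return s.x,np.abs(s.fun).max()
def pose(a,phi,s,c=0.0,dz=0.0,off=.019):
    F=np.array([.02*np.sin(a)+c,0,.03+.02*np.cos(a)+dz]); g=F+s*np.array([np.cos(a),0,np.sin(a)])
    R=G@ry(a-phi); return fr(CR,g)[0]+off*R[:,2],R
E
python3 - <<'E'
from plan import *
q,p,R=D[-1]
for phi in (0,15,25,35,45):
  for s in (.1,.13):
    qq=q.copy(); out=[]
    for a in range(0,91,5):
        P,R=pose(np.radians(a),np.radians(phi),s); qq,e=ik(P,R,qq); out.append((a,e,qq))
    bad=[a for a,e,_ in out if e>2e-3]
    print(phi,s,"bad",bad, "q4,q5 end",out[-1][2].round(2)," start",out[0][2].round(2))
E
```

```text
0 0.1 bad [] q4,q5 end [-1.11  0.99  1.37  1.05  2.03 -0.91]  start [-0.54  0.48  1.67 -0.    0.99 -0.11]
0 0.13 bad [] q4,q5 end [-1.11  0.93  1.39  1.07  2.05 -0.88]  start [-0.49  0.49  1.66 -0.    1.   -0.06]
15 0.1 bad [] q4,q5 end [-1.1   0.84  1.43  0.92  1.86 -0.89]  start [-0.41  0.52  1.64 -0.31  1.01  0.19]
15 0.13 bad [] q4,q5 end [-1.1   0.79  1.44  0.93  1.89 -0.86]  start [-0.36  0.53  1.62 -0.31  1.03  0.23]
25 0.1 bad [] q4,q5 end [-1.08  0.75  1.47  0.83  1.75 -0.86]  start [-0.33  0.57  1.6  -0.5   1.07  0.37]
25 0.13 bad [] q4,q5 end [-1.08  0.7   1.48  0.84  1.78 -0.83]  start [-0.28  0.58  1.58 -0.49  1.1   0.4 ]
35 0.1 bad [] q4,q5 end [-1.04  0.66  1.51  0.74  1.64 -0.82]  start [-0.26  0.63  1.56 -0.66  1.16  0.51]
35 0.13 bad [] q4,q5 end [-1.04  0.61  1.51  0.74  1.67 -0.79]  start [-0.21  0.65  1.53 -0.65  1.19  0.54]
45 0.1 bad [] q4,q5 end [-1.    0.57  1.55  0.64  1.53 -0.76]  start [-0.2   0.71  1.52 -0.81  1.26  0.63]
45 0.13 bad [] q4,q5 end [-1.    0.53  1.54  0.64  1.57 -0.74]  start [-0.15  0.73  1.48 -0.78  1.3   0.65]
```

```bash
python3 -m pendant '[[[0,0,-0.15,0,0,0],[0,0,-0.25,0,0,0],[0,0,-0.2,0,0,0],[0,0,-0.05,0,-0.046,0],[0,0,0,0,-0.046,0],[0,0,0,0,-0.047,0],[0,0,0,0,0,0]]]' 0; cat > need.py <<'E'
from plan import *
from bench import telemetry
import sys
# a phi s c dz back
a,phi,s,c,dz,bk=map(float,sys.argv[1:7])
P,R=pose(np.radians(a),np.radians(phi),s,c,dz); P=P-bk*R[:,2]
o=telemetry.get_obs(); p=o["eef_pos"]; w,x,y,z=o["eef_rot"]; M=Ro.from_quat([x,y,z,w]).as_matrix()
C=G.T@(p-np.array([CR[0],CR[1],0])); g=C-.019*(G.T@M)[:,2]
print("t",o["time_s"],"F",(G.T@o["wrist_force"]).round(1),"op",round(o["opening"],3),"tcp p",p.round(4),"grasp cr",(g*[1,-1,-1]).round(4),"pitch",np.degrees(np.arctan2(-(G.T@M)[2,0],(G.T@M)[0,0])).round(2))
print("shift (now axes)",(M.T@(P-p)/.2).round(4),"shift(goal axes)",(R.T@(P-p)/.2).round(4),"rot",(Ro.from_matrix(M.T@R).as_rotvec()/np.pi).round(4))
E
python3 need.py 0 25 .125 .005 0 .08; python3 - <<'E'
from bench import imaging
import cv2,pickle
from h import *
for n in("wrist","scene","top"):
  c=imaging.camera(n); cv2.imwrite(f"pics/{n}7.png",cv2.convertScaleAbs(c["pixels"],alpha=1.3)); pickle.dump(cal(c),open(f"{n}7.pkl","wb"))
s=cv2.imread("pics/scene7.png");cv2.imwrite("pics/s7.png",cv2.resize(s[225:385,110:270],None,fx=3.7,fy=3.7,interpolation=cv2.INTER_CUBIC))
E
```

```text
time_s: 12.28
eef_pos: [0.565, -0.2048, 0.1687]
eef_rot: [0.123, 0.823, 0.523, -0.184]
wrist_force: [0.6, -0.4, -0.5]
opening: 0.997
t 12.275 F [-0.1  0.8  0.5] op 0.997 tcp p [ 0.565  -0.2048  0.1687] grasp cr [ 0.1077 -0.0023  0.1858] pitch -25.59
shift (now axes) [ 0.3908 -0.0162  0.1641] shift(goal axes) [ 0.3892 -0.0121  0.1683] rot [ 0.0023  0.0033 -0.0024]
```

View pics/s7.png

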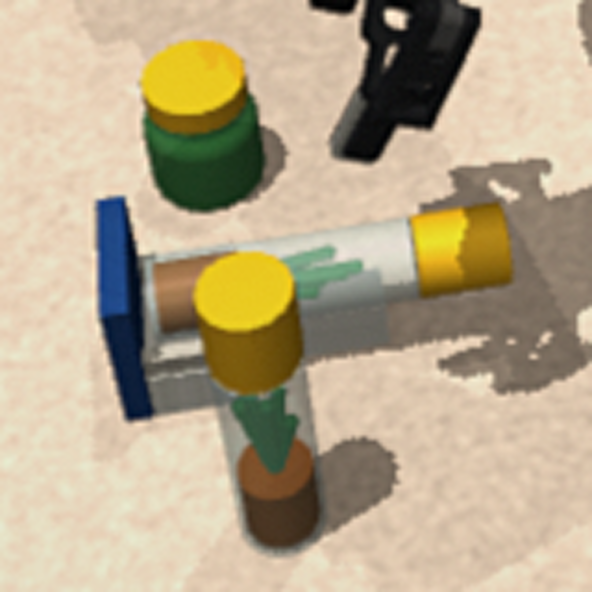

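View pics/wrist7.png

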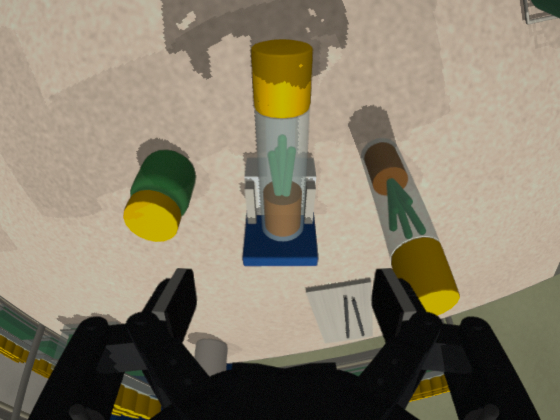

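View pics/top7.png

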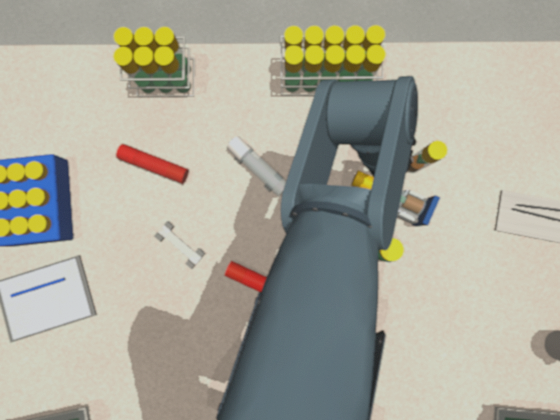

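```bash
python3 - <<'E'
from h import *
import pickle
K=pickle.load(open("wrist7.pkl","rb"));S=pickle.load(open("scene7.pkl","rb"))
CR=(.521,-.294,1.1373);c,s=np.cos(CR[2]),np.sin(CR[2])
def loc(X): d=X-np.array([CR[0],CR[1],0]); return np.array([c*d[0]+s*d[1],-s*d[0]+c*d[1],d[2]]).round(4)
print("cap edge (expect foot+.125)",loc(back(K,(283,114),.07,1)))
print("stop top rear edge mid (expect -.014)",loc(back(K,(281,265),.085,1)))
# scene: rim of cap far end, hull; project model tube for several foot x
for f in(0,.004,.008,.012):
    th=np.linspace(0,2*np.pi,200)
    for sx in(0,.125,.17):
        u=proj(S,fr(CR,[(f+sx,.02*np.cos(t),.05+.02*np.sin(t)) for t in th])); u=(u-[110,225]+.5)*3.7-.5
        print(f,sx,"xrange",u[:,0].min().round(),u[:,0].max().round(),"top",u[u[:,1].argmin()].round(),"bot",u[u[:,1].argmax()].round())
E
```

```text
cap edge (expect foot+.125) [ 0.1343 -0.0027  0.07  ]
stop top rear edge mid (expect -.014) [-0.0117  0.0001  0.085 ]
0 0 xrange 132.0 145.0 top [133. 259.] bot [144. 343.]
0 0.125 xrange 395.0 408.0 top [396. 217.] bot [408. 299.]
0 0.17 xrange 486.0 501.0 top [487. 202.] bot [500. 284.]
0.004 0 xrange 141.0 154.0 top [142. 257.] bot [153. 342.]
0.004 0.125 xrange 404.0 416.0 top [404. 215.] bot [416. 298.]
0.004 0.17 xrange 494.0 509.0 top [495. 201.] bot [508. 283.]
0.008 0 xrange 149.0 162.0 top [150. 256.] bot [161. 341.]
0.008 0.125 xrange 412.0 424.0 top [412. 214.] bot [424. 297.]
0.008 0.17 xrange 502.0 517.0 top [503. 199.] bot [516. 281.]
0.012 0 xrange 158.0 171.0 top [159. 254.] bot [170. 339.]
0.012 0.125 xrange 420.0 433.0 top [420. 213.] bot [432. 295.]
0.012 0.17 xrange 510.0 525.0 top [512. 198.] bot [524. 280.]
```

```bash
python3 need.py 0 25 .125 .006 0 .06; python3 -m pendant '[[[0.2,-0.01,0,0.002,0.003,-0.002],[0.19,-0.006,0.06,0,0,0],[0,0,0.1,0,0,0],[0,0,0.1,0,0,0],[0,0,0,0,0,0],[0,0,0,0,0,0]]]' 0;  python3 need.py 0 25 .125 .006 0 0;python3 - <<'E'
from bench import imaging
import cv2
s=imaging.camera("scene")["pixels"];cv2.imwrite("pics/s8.png",cv2.resize(s[205:385,110:290],None,fx=3.3,fy=3.3,interpolation=cv2.INTER_CUBIC))
E
```

```text
t 12.425 F [-0.4  0.1 -0.2] op 0.998 tcp p [ 0.5647 -0.2072  0.1699] grasp cr [ 0.1053 -0.003   0.1871] pitch -25.48
shift (now axes) [ 0.4091 -0.0228  0.2632] shift(goal axes) [ 0.4071 -0.0159  0.2668] rot [ 0.0024  0.0027 -0.0038]
time_s: 13.18
eef_pos: [0.5827, -0.1693, 0.0901]
eef_rot: [0.116, 0.828, 0.519, -0.178]
wrist_force: [-0.1, 0.0, 0.6]
opening: 0.997
t 13.175 F [-0.  -0.1 -0.6] op 0.997 tcp p [ 0.5827 -0.1693  0.0901] grasp cr [ 0.147  -0.0036  0.1074] pitch -24.56
shift (now axes) [ 0.0454 -0.0192  0.2944] shift(goal axes) [ 0.048  -0.0182  0.2941] rot [ 0.0001 -0.0024 -0.0058]
```

View pics/s8.png

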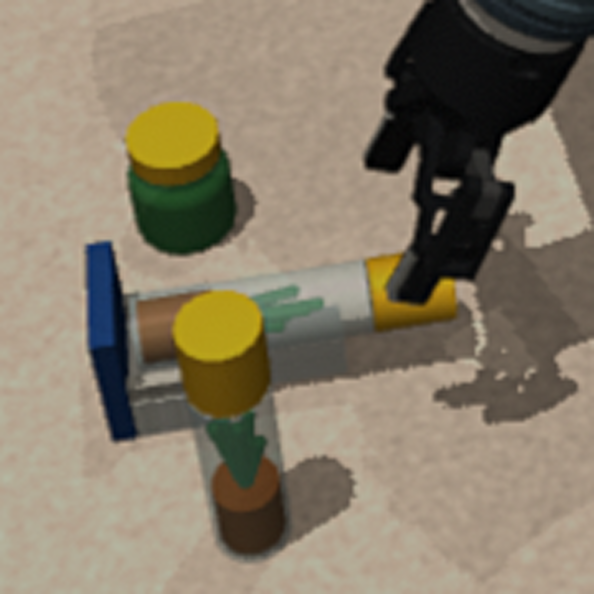

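```bash
python3 -m pendant '[[[0.045,-0.019,0.06,0,-0.002,-0.006],[0,0,0.11,0,0,0],[0,0,0.1,0,0,0],[0,0,0.03,0,0,0],[0,0,0,0,0,0]]]' 0;  python3 need.py 0 25 .125 .006 0 0;python3 - <<'E'
from bench import imaging
import cv2
s=imaging.camera("scene")["pixels"];cv2.imwrite("pics/s9.png",cv2.resize(s[205:385,110:290],None,fx=3.3,fy=3.3,interpolation=cv2.INTER_CUBIC))
cv2.imwrite("pics/w9.png",imaging.camera("wrist")["pixels"])
E
```

```text
time_s: 13.85
eef_pos: [0.5728, -0.1826, 0.0298]
eef_rot: [0.117, 0.822, 0.527, -0.181]
wrist_force: [0.5, 0.6, 0.0]
opening: 1.001
t 13.85 F [ 0.7  0.3 -0. ] op 1.001 tcp p [ 0.5728 -0.1826  0.0298] grasp cr [ 0.1309 -0.0002  0.047 ] pitch -24.91
shift (now axes) [-0.0059 -0.001  -0.0136] shift(goal axes) [-0.0059 -0.001  -0.0136] rot [ 0.0009 -0.0005  0.001 ]
```

View pics/s9.png

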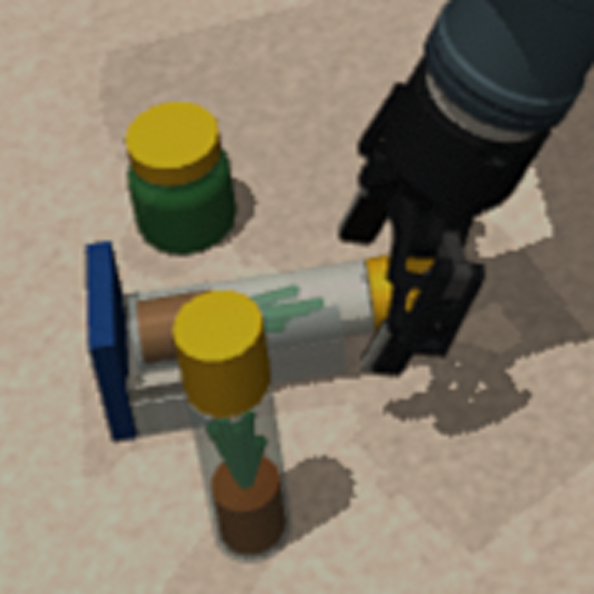

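View pics/w9.png

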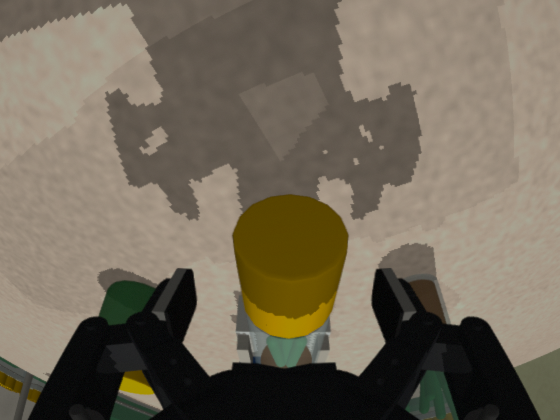

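```bash
python3 -m pendant '[[[-0.006,0,-0.014,0,0,0],[0,0,0,0,0,0],[0,0,0,0,0,0],[0,0,0,0,0,0],[0,0,0,0,0,0],[0,0,0,0,0,0]]]' 1;  python3 need.py 0 25 .125 0 0 0
```

```text
time_s: 14.7
eef_pos: [0.5749, -0.1823, 0.0357]
eef_rot: [0.119, 0.822, 0.527, -0.18]
wrist_force: [-0.1, 0.0, 0.4]
opening: 0.447
t 14.7 F [-0.1 -0.1 -0.4] op 0.447 tcp p [ 0.5749 -0.1823  0.0357] grasp cr [ 0.132  -0.0018  0.053 ] pitch -24.87
shift (now axes) [-0.0257 -0.0101  0.0281] shift(goal axes) [-0.0256 -0.0099  0.0282] rot [ 0.0023 -0.0008  0.0007]
```

```bash
cat > raise.py <<'E'
from plan import *
from bench import telemetry
import sys,pickle,os
W=np.array([CR[0],CR[1],0])
Bc=np.c_[[np.cos(CR[2]),np.sin(CR[2]),0],[-np.sin(CR[2]),np.cos(CR[2]),0],[0,0,1]]
def tube(a,F): # 4x4 in cradle frame
    T=np.eye(4); a=np.radians(a); T[:3,:3]=np.c_[[np.cos(a),0,np.sin(a)],[0,1,0],[-np.sin(a),0,np.cos(a)]]; T[:3,3]=F; return T
o=telemetry.get_obs(); w,x,y,z=o["eef_rot"]
M=np.eye(4);M[:3,:3]=Bc.T@Ro.from_quat([x,y,z,w]).as_matrix();M[:3,3]=Bc.T@(o["eef_pos"]-W)
if sys.argv[1]=="init":
    fx=float(sys.argv[2]); pickle.dump(np.linalg.inv(tube(0,[fx,M[1,3],.05]))@M,open("rel.pkl","wb"))
else:
    rel=pickle.load(open("rel.pkl","rb")); Tn=M@np.linalg.inv(rel)
    print("t",round(o["time_s"],2),"F cr",(Bc.T@o["wrist_force"]).round(1),"op",round(o["opening"],3),"foot",Tn[:3,3].round(4),"a",np.degrees(np.arctan2(Tn[2,0],Tn[0,0])).round(2),"axis y",Tn[1,0].round(3),"q",o["q"].round(2))
    cur=M
    for ac in sys.argv[2:]:
        a,c=map(float,ac.split(",")); r=np.radians(a)
        Tg=tube(a,[.02*np.sin(r)+c,0,.03+.02*np.cos(r)+.0005]) @rel
        d=np.linalg.inv(cur)@Tg
        print(ac,"shift",(d[:3,3]/.2).round(4),"rot",(Ro.from_matrix(d[:3,:3]).as_rotvec()/np.pi).round(4)); cur=Tg
E
python3 raise.py init .006; python3 raise.py go 0,0.001 0,-0.003 8,-0.003 16,-.003 24,-.003 32,-.003 40,-.003 48,-.003
```

```text
t 14.7 F cr [-0.1  0.1  0.4] op 0.447 foot [ 0.006 -0.002  0.05 ] a -0.0 axis y 0.0 q [-0.28  0.58  1.58 -0.49  1.1   0.4 ]
0,0.001 shift [-0.0237 -0.01    0.0082] rot [-0. -0. -0.]
0,-0.003 shift [-0.0181 -0.0001  0.0084] rot [-0. -0. -0.]
8,-0.003 shift [-0.018   0.0006 -0.0819] rot [-0.0001  0.0444  0.0003]
16,-.003 shift [-0.0171  0.0005 -0.0781] rot [-0.0001  0.0444  0.0003]
24,-.003 shift [-0.0173  0.0005 -0.0742] rot [-0.0001  0.0444  0.0003]
32,-.003 shift [-0.0186  0.0005 -0.0705] rot [-0.0001  0.0444  0.0003]
40,-.003 shift [-0.0208  0.0004 -0.0673] rot [-0.0001  0.0444  0.0003]
48,-.003 shift [-0.0239  0.0004 -0.0649] rot [-0.0001  0.0444  0.0003]
```

```bash
python3 -m pendant '[[[-0.03,-0.005,0.01,0,0,0],[-0.015,0,0.006,0,0,0],[0,0,0,0,0,0]]]' 1;  python3 raise.py go 0,-0.002 8,-0.002 16,-.002 24,-.002 32,-.002 
```

```text
time_s: 15.08
eef_pos: [0.5718, -0.187, 0.0358]
eef_rot: [0.118, 0.823, 0.528, -0.176]
wrist_force: [-0.5, -1.9, -0.6]
opening: 0.449
t 15.07 F cr [-1.9 -0.4 -0.6] op 0.449 foot [ 0.0003 -0.0012  0.0491] a 0.46 axis y 0.001 q [-0.29  0.57  1.59 -0.48  1.09  0.39]
0,-0.002 shift [-0.0119 -0.0057  0.0028] rot [ 0.0008 -0.0025 -0.0002]
8,-0.002 shift [-0.018   0.0006 -0.0819] rot [-0.0001  0.0444  0.0003]
16,-.002 shift [-0.0171  0.0005 -0.0781] rot [-0.0001  0.0444  0.0003]
24,-.002 shift [-0.0173  0.0005 -0.0742] rot [-0.0001  0.0444  0.0003]
32,-.002 shift [-0.0186  0.0005 -0.0705] rot [-0.0001  0.0444  0.0003]
```

```bash
python3 -m pendant '[[[-0.02,0,-0.06,0,0.036,0],[-0.018,0,-0.078,0,0.044,0],[0,0,0,0,0,0]]]' 1;  python3 raise.py go 16,-0.002 24,-0.002 32,-.002 40,-.002 48,-.002 
```

```text
time_s: 15.45
eef_pos: [0.5747, -0.1842, 0.0663]
eef_rot: [0.051, 0.838, 0.54, -0.067]
wrist_force: [6.1, 2.0, 1.0]
opening: 0.447
t 15.45 F cr [ 4.4 -4.7  1. ] op 0.447 foot [ 0.0046 -0.0034  0.0489] a 15.31 axis y 0.007 q [-0.42  0.45  1.64 -0.19  1.05  0.1 ]
16,-0.002 shift [-0.0085 -0.0129 -0.0102] rot [0.0022 0.0038 0.0015]
24,-0.002 shift [-0.0173  0.0005 -0.0742] rot [-0.0001  0.0444  0.0003]
32,-.002 shift [-0.0186  0.0005 -0.0705] rot [-0.0001  0.0444  0.0003]
40,-.002 shift [-0.0208  0.0004 -0.0673] rot [-0.0001  0.0444  0.0003]
48,-.002 shift [-0.0239  0.0004 -0.0649] rot [-0.0001  0.0444  0.0003]
```

```bash
python3 -m pendant '[[[-0.018,-0.005,-0.07,0.002,0.046,0],[-0.017,-0.003,-0.07,0,0.044,0],[0,0,0,0,0,0]]]' 1;  python3 raise.py go 32,-0.002 40,-0.002 48,-.002 56,-.002; python3 - <<'E'
from bench import imaging
import cv2
s=imaging.camera("scene")["pixels"];cv2.imwrite("pics/s10.png",cv2.resize(s[205:385,110:290],None,fx=3.3,fy=3.3,interpolation=cv2.INTER_CUBIC))
E
```

```text
time_s: 15.82
eef_pos: [0.5715, -0.1882, 0.097]
eef_rot: [-0.029, 0.839, 0.541, 0.053]
wrist_force: [2.9, 3.7, 0.9]
opening: 0.448
t 15.82 F cr [ 4.6 -1.   0.9] op 0.448 foot [ 0.0094 -0.0023  0.047 ] a 31.81 axis y 0.007 q [-0.58  0.38  1.66  0.13  1.12 -0.22]
32,-0.002 shift [-0.0042 -0.007  -0.0049] rot [0.0003 0.001  0.0024]
40,-0.002 shift [-0.0208  0.0004 -0.0673] rot [-0.0001  0.0444  0.0003]
48,-.002 shift [-0.0239  0.0004 -0.0649] rot [-0.0001  0.0444  0.0003]
56,-.002 shift [-0.0274  0.0004 -0.0634] rot [-0.0001  0.0444  0.0003]
```

View pics/s10.png

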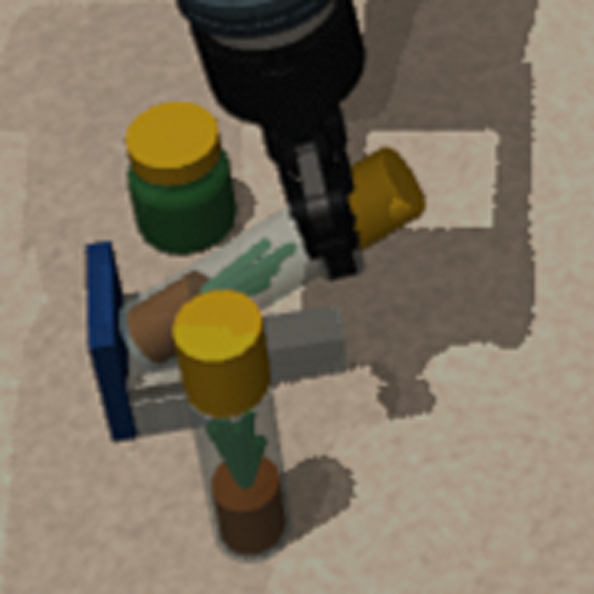

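```bash
python3 -m pendant '[[[-0.022,-0.004,-0.066,0,0.044,0.002],[-0.025,-0.002,-0.065,0,0.044,0],[0,0,0,0,0,0]]]' 1;  python3 raise.py go 48,-0.001 56,-0.001 64,-.001 72,-.001
```

```text
time_s: 16.25
eef_pos: [0.5639, -0.199, 0.1204]
eef_rot: [-0.104, 0.824, 0.531, 0.167]
wrist_force: [3.4, 3.6, 4.3]
opening: 0.449
t 16.25 F cr [ 4.7 -1.5  4.3] op 0.449 foot [0.0141 0.0006 0.043 ] a 47.56 axis y 0.002 q [-0.74  0.38  1.65  0.4   1.26 -0.47]
48,-0.001 shift [-0.0007  0.0047 -0.0089] rot [-0.0016  0.0024  0.0016]
56,-0.001 shift [-0.0274  0.0004 -0.0634] rot [-0.0001  0.0444  0.0003]
64,-.001 shift [-0.0313  0.0004 -0.0629] rot [-0.0001  0.0444  0.0003]
72,-.001 shift [-0.0351  0.0004 -0.0636] rot [-0.0001  0.0444  0.0003]
```

```bash
python3 -m pendant '[[[-0.027,0.002,-0.069,0,0.044,0.001],[-0.031,0.001,-0.063,0,0.044,0],[0,0,0,0,0,0]]]' 1;  python3 raise.py go 64,-0.000 72,-0.000 80,.00 87,.001
```

```text
time_s: 16.62
eef_pos: [0.5545, -0.2175, 0.1381]
eef_rot: [-0.18, 0.794, 0.51, 0.277]
wrist_force: [3.2, 3.0, 5.9]
opening: 0.451
t 16.62 F cr [ 4.  -1.6  5.9] op 0.451 foot [0.018  0.0023 0.0389] a 63.48 axis y -0.006 q [-0.89  0.46  1.6   0.6   1.45 -0.65]
64,-0.000 shift [-0.0007  0.0087 -0.0068] rot [-0.0043  0.0029 -0.0002]
72,-0.000 shift [-0.0351  0.0004 -0.0636] rot [-0.0001  0.0444  0.0003]
80,.00 shift [-0.0386  0.0004 -0.0652] rot [-0.0001  0.0444  0.0003]
87,.001 shift [-0.0329  0.0003 -0.0554] rot [-0.0001  0.0389  0.0003]
```

```bash
python3 -m pendant '[[[-0.035,0.005,-0.068,-0.004,0.044,0],[-0.038,0.003,-0.065,0,0.044,0],[0,0,0,0,0,0]]]' 1;  python3 raise.py go 80,.001 86,.002 90,.002;  python3 - <<'E'
from bench import imaging
import cv2
s=imaging.camera("scene")["pixels"];cv2.imwrite("pics/s11.png",cv2.resize(s[205:385,110:290],None,fx=3.3,fy=3.3,interpolation=cv2.INTER_CUBIC))
E
```

```text
time_s: 17.0
eef_pos: [0.5435, -0.2433, 0.1469]
eef_rot: [-0.247, 0.75, 0.478, 0.385]
wrist_force: [1.4, 0.8, 8.9]
opening: 0.451
t 17.0 F cr [ 1.3 -1.   8.9] op 0.451 foot [0.0196 0.0017 0.0336] a 79.29 axis y -0.008 q [-1.02  0.59  1.54  0.75  1.64 -0.78]
80,.001 shift [ 0.0026  0.0043 -0.0035] rot [-0.0027  0.0039 -0.0015]
86,.002 shift [-0.0272  0.0003 -0.047 ] rot [-0.0001  0.0333  0.0002]
90,.002 shift [-0.0202  0.0002 -0.0354] rot [-0.      0.0222  0.0002]
```

View pics/s11.png

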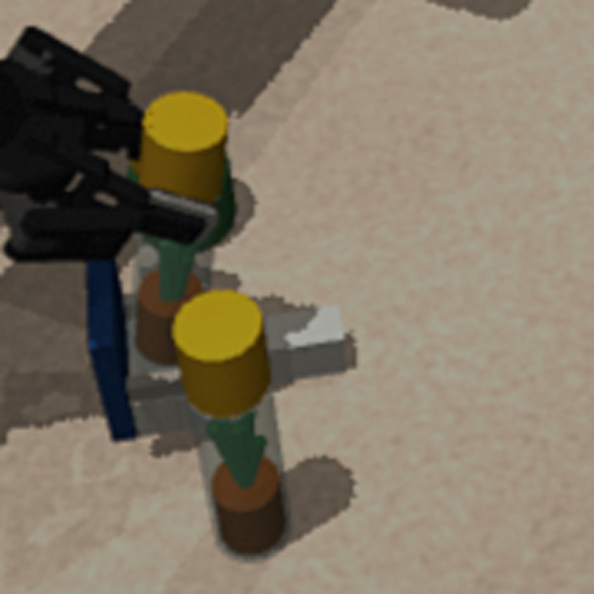

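```bash
python3 -m pendant '[[[-0.02,0.004,-0.053,-0.003,0.036,-0.001],[0,0,0,0,0,0]]]' 1;  python3 raise.py go 88,.002 89.5,.002 90,.002
```

```text
time_s: 17.3
eef_pos: [0.5395, -0.2521, 0.1483]
eef_rot: [-0.272, 0.729, 0.463, 0.425]
wrist_force: [-0.6, -2.0, 3.4]
opening: 0.449
t 17.3 F cr [-2.1 -0.3  3.4] op 0.449 foot [0.0221 0.0017 0.0318] a 85.39 axis y -0.008 q [-1.05  0.65  1.51  0.8   1.72 -0.81]
88,.002 shift [-0.0118  0.0043 -0.0244] rot [-0.0018  0.0145 -0.0018]
89.5,.002 shift [-0.0073  0.0001 -0.0135] rot [-0.      0.0083  0.0001]
90,.002 shift [-0.0024  0.     -0.0045] rot [-0.      0.0028  0.    ]
```

```bash
python3 -m pendant '[[[-0.019,0.003,-0.037,-0.002,0.0225,-0.002],[0,0,0,0,0,0],[0,0,0,0,0,0]]]' 1;  python3 raise.py go 89.5,.002 90,.002; python3 - <<'E'
from bench import imaging
import cv2
s=imaging.camera("scene")["pixels"];cv2.imwrite("pics/s12.png",cv2.resize(s[205:385,110:290],None,fx=3.3,fy=3.3,interpolation=cv2.INTER_CUBIC))
E
```

```text
time_s: 17.68
eef_pos: [0.5369, -0.2589, 0.1483]
eef_rot: [-0.287, 0.714, 0.455, 0.448]
wrist_force: [1.6, -0.3, 7.1]
opening: 0.449
t 17.68 F cr [ 0.4 -1.6  7.1] op 0.449 foot [0.0225 0.0011 0.0306] a 89.14 axis y -0.007 q [-1.07  0.69  1.48  0.83  1.77 -0.83]
89.5,.002 shift [-0.0017  0.0014 -0.0059] rot [-0.0018  0.002  -0.0017]
90,.002 shift [-0.0024  0.     -0.0045] rot [-0.      0.0028  0.    ]
```

View pics/s12.png

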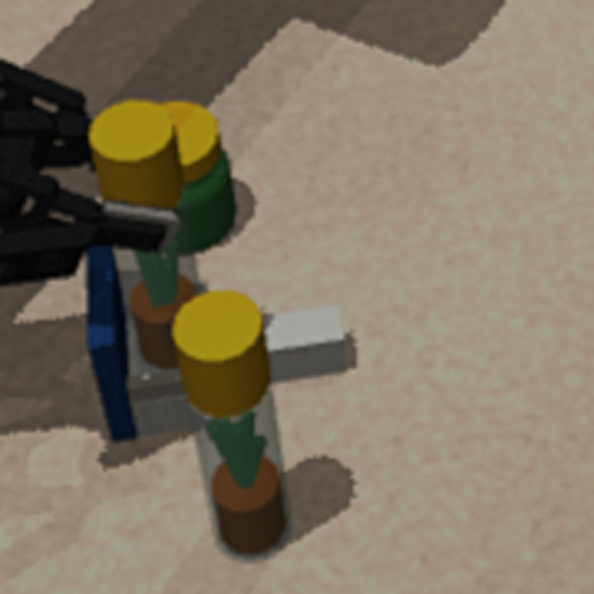

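```bash
python3 -m pendant '[[[0,0,0,0,0,0],[0,0,0,0,0,0],[0,0,0,0,0,0],[0,0,0,0,0,0],[0,0,0,0,0,0]]]' 0;  python3 raise.py go 90,.002; python3 - <<'E'
from bench import imaging
import cv2
s=imaging.camera("scene")["pixels"];cv2.imwrite("pics/s13.png",cv2.resize(s[205:385,110:290],None,fx=3.3,fy=3.3,interpolation=cv2.INTER_CUBIC))
cv2.imwrite("pics/w13.png",imaging.camera("wrist")["pixels"])
E
```

```text
time_s: 18.35
eef_pos: [0.5359, -0.2563, 0.145]
eef_rot: [-0.29, 0.717, 0.454, 0.443]
wrist_force: [0.1, -0.1, -0.2]
opening: 0.996
t 18.35 F cr [-0.  -0.1 -0.2] op 0.996 foot [0.0236 0.0043 0.0274] a 88.77 axis y -0.018 q [-1.07  0.7   1.48  0.82  1.76 -0.82]
90,.002 shift [ 0.0066  0.0115 -0.0263] rot [-0.0043  0.0069 -0.0042]
```

View pics/s13.png

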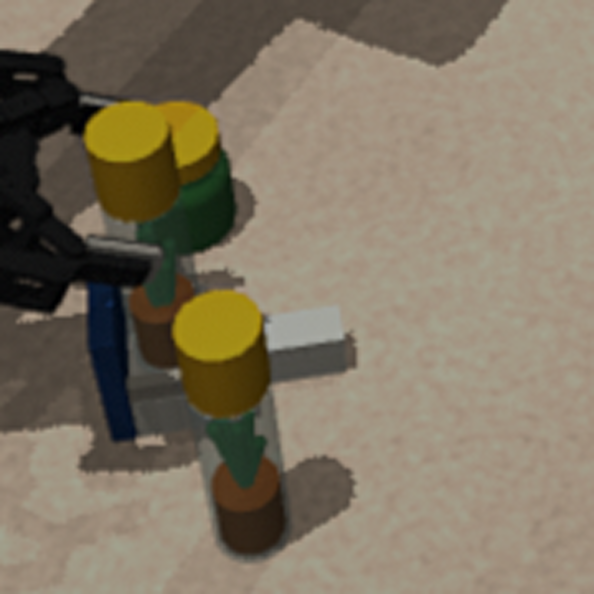

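View pics/w13.png

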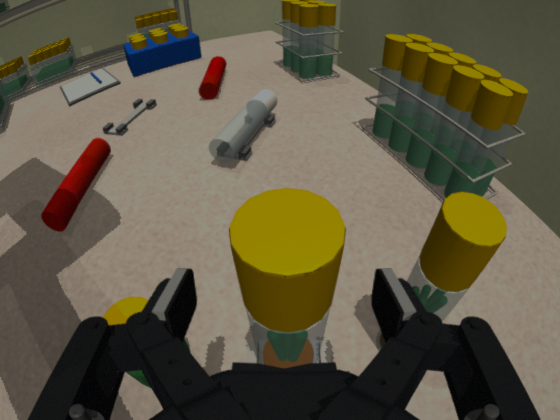

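```bash
python3 -m pendant '[[[0,0,-0.05,0,0,0],[0,0,-0.1,0,0,0],[0,0,-0.15,0,0,0],[0,0,-0.2,0,0,0],[0,0,-0.2,0,0,0],[0,0,-0.1,0,0,0],[0,0,0,0,0,0],[0,0,0,0,0,0]]]' 0;  python3 raise.py go; python3 - <<'E'
from bench import imaging
import cv2,pickle
from h import *
c=imaging.camera("scene");s=c["pixels"];cv2.imwrite("pics/s14.png",cv2.resize(s[205:385,110:290],None,fx=3.3,fy=3.3,interpolation=cv2.INTER_CUBIC))
cv2.imwrite("pics/scene14.png",s);cv2.imwrite("pics/t14.png",imaging.camera("top")["pixels"])
K=cal(c); CR=(.521,-.294,1.1373); th=np.linspace(0,2*np.pi,100)
for fx in (.018,.022,.026):
    u=proj(K,fr(CR,[(fx+.02*np.cos(t),.02*np.sin(t),.2) for t in th])); print(fx,"cap top centre/extent",((u.mean(0)-[110,205]+.5)*3.3).round(),((u.min(0)-[110,205])*3.3).round(),((u.max(0)-[110,205])*3.3).round())
E
```

```text
time_s: 19.45
eef_pos: [0.4706, -0.3983, 0.2213]
eef_rot: [-0.287, 0.718, 0.454, 0.442]
wrist_force: [-0.3, -0.1, 0.9]
opening: 0.999
t 19.45 F cr [-0.2  0.3  0.9] op 0.999 foot [-0.1331  0.0037  0.1037] a 88.52 axis y -0.016 q [-1.24  0.73  1.23  0.76  2.01 -0.77]
0.018 cap top centre/extent [117. 135.] [ 72. 103.] [158. 164.]
0.022 cap top centre/extent [126. 133.] [ 81. 102.] [166. 163.]
0.026 cap top centre/extent [134. 132.] [ 90. 100.] [175. 161.]
```

View pics/s14.png

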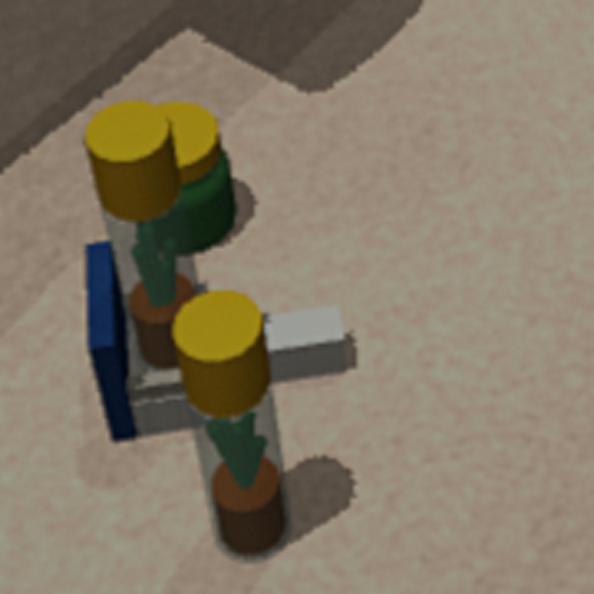

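View pics/t14.png

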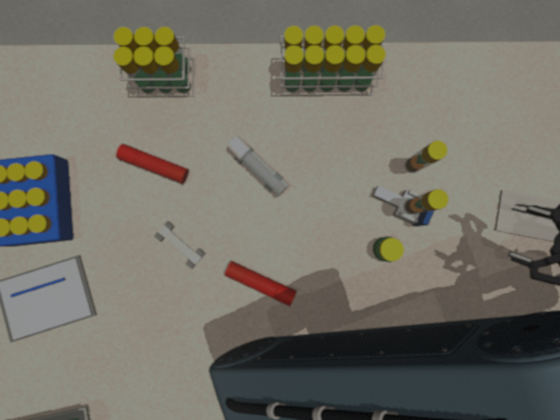

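```bash
python3 - <<'E'
from h import *
import pickle
T,S=pickle.load(open("cal.pkl","rb"));CR=(.521,-.294,1.1373);c,s=np.cos(CR[2]),np.sin(CR[2])
im=cv2.imread("pics/t14.png").astype(int)[180:225,410:460]
m=((im[...,2]>110)&(im[...,0]<60)).astype(np.uint8); n,l,st,ce=cv2.connectedComponentsWithStats(m); i=1+st[1:,4].argmax(); uv=ce[i]+[410,180]
X=back(T,uv,.2)-[CR[0],CR[1],0]; print(uv,st[i],"cap top cradle",c*X[0]+s*X[1],-s*X[0]+c*X[1])
a=cv2.imread("pics/top0.png");b=cv2.imread("pics/t14.png")
for r in((400,135,450,180),(368,232,410,268),(222,132,292,200)):
    x0,y0,x1,y1=r; g=lambda z:np.float32(cv2.cvtColor(z[y0:y1,x0:x1],cv2.COLOR_BGR2GRAY)); print(cv2.phaseCorrelate(g(a),g(b)))
E
python3 st.py
```

```text
[437.41724138 198.81034483] [ 18  10  20  19 290] cap top cradle 0.02349949445292954 0.0007807858355969605
((0.01131078291518861, 0.49083481770198034), 0.9588078727722168)
((0.5458263432942481, 0.020691939223361544), 0.9231606242097454)
((0.026988941056991678, 0.0004611336949906786), 0.9688703329474838)
t 19.55 p [ 0.4709 -0.3977  0.2212] q [-1.238  0.734  1.229  0.755  2.014 -0.774] F [-0.5  0.8  0.3] open 0.999
az x 1.1128 y -0.4361 z [ 0.3742  0.8144 -0.4435]
```

Cap top at cradle x ≈ 0.0235, y ≈ 0.001, so the tube stands upright in the allowed window, and the bystanders have shifted by at most about 0.5 px (about 1 mm). I'm handing in.

```bash
python3 - <<'E'
from bench import ctrl
print(ctrl.hand_in())
E
```

```text
the job is handed in; nothing more can be done
None
```

I handed the job in at about 19.6 s. The tube is standing by itself on the cradle, cap up, with the gripper open and backed well clear. The hand-in reports no verdict.

I picked the yellow-capped tube off its rest and laid it on the cradle with its foot about 6 mm from the stop, then let go. I took hold of it again at the cap with the tool leaning 25°, slid it against the stop and raised it in steps. The sideways force stayed near 4–5 N through the half-raised range, so the foot was pressed on the stop. I then released it and backed away.

**Last checks:**
- **Tube position:** the top view puts the tube at cradle x ≈ 23.5 mm, y ≈ 1 mm; the scene view gives x ≈ 24 mm. The allowed windows are 12–30 mm and ±14 mm.
- **Upright:** I did not measure the final tilt directly. Just before release the arm pose gave 89.1°, and in the pictures the tube leans the same as the neighbouring standing tube.
- **Bystanders:** the white-capped tube, standing tube and jar shifted by at most about 0.5 px in the top view, roughly 1 mm.
- **Force readings:** the tool pressed down at up to about 9 N late in the raise. A brief −4.7 N sideways reading early in the raise was never explained; it dropped to 1–2 N in the readings that followed.

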